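# Send the reagent shuttle past its spring stop

## Robot

A 7-joint arm with a two-finger parallel gripper is mounted at the origin on a cart in front of the work surface, level with it; the furniture and walls round the work are solid. World frame = base frame: x ahead of the robot, y to its left, z up, the work surface at z = 0. Lengths are in m, angles in rad, forces in N, time in s.
With the tool pointing down it reaches from about 0.4 to 0.85 m from the base axis. Payload 10.4 kg.
Tool frame: the origin (TCP) lies on the centre line of the jaws, within the pads' length; the fingertips stand r.finger_overhang ahead of it and the grasp point (between the pads) lies 5 mm behind it (r.finger_overhang is the distance from the TCP to the fingertips, in m); z points along the fingers, y is the line along which they close (so a half turn about z gives the same grasp; the last joint's range is limited). The gripper opens to 87 mm and grips with 3 to 60 N. Pads are 19 mm wide; open, the fingers measure 117 mm over their backs; the gripper's body (75 mm by 190 mm) begins 51 mm behind the grasp point.
Start: joints at [1.21, 0.332, -0.065, 1.46, 0.022, 1.35, -0.088], TCP at [0.207, -0.59, 0.237] pointing down, gripper open.
Joint ranges: [-2.6, 2.6], [-0.5, 2.12], [-1.47, 1.34], [0.16, 2.42], [-1.27, 4.41], [0.06, 2.06], [-2.6, 2.6]. Speed limits (rad/s): [2.22, 2.22, 2.79, 2.79, 3.14, 3.14, 3.14].

## Interface

Orientations are given as a unit quaternion [x, y, z, w].
In Python, from bench import read_state, viewer, r gives the robot as it stands.
- The arm moves only by the tool carry_out, never from a script. Its argument "moves" is a list of rows, each a list of 6 numbers: the shift along the tool's x, y, z in units of 40 mm (1.0 is 40 mm), then the turn, a rotation vector about the tool's x, y, z in units of 8 degrees (1.0 is 8 degrees). A call has 1 to 20 rows; each row shifts and turns the commanded pose from where the row before left it, along the tool's axes as they then stand; what a row does not reach is not made up. A row lasts 1/8 s, in which the tool goes at most 62.5 mm and 10.7 degrees, less where a joint would pass 70% of its speed; a pose out of reach is approached as far as the arm can. A call is refused whole if a number of a shift passes 1 or a number of a turn 1, either way. A call with a gripper value outside its range is refused whole. "fingers" is the finger opening in mm, from 0 to 87, set as the call begins (left out, the last holds). The fingers move at their own pace and stop on an object; "force" is the grip in N (left out, the last holds). Time passes only in rows, so rows that do not move let the fingers close. It gives the time, the measured TCP pose, the force, the opening and the grip force at its end, in the units of the state.
- read_state(): the state, without advancing time (a new reading comes with each control period).
- viewer.camera(name): name is "side" or "top"; returns a dict with "pixels" (420x560x3 uint8, red, green, blue), "range_z" (420x560 float32, m along the optical axis (not along the pixel's ray), 0 where there is no reading), "fx", "fy", "cx", "cy" (pixels), "xyz" and "orientation" of the camera in the world. Camera axes: x right, y down, z forward; pixel columns grow to the right and rows downward; lengths in m; the calibration is good to about 2 mm. A picture is of the moment at which its call begins.
- r.close_job(): hands the job in; it is judged then, once.
The state is a dict: "time": time; "joint_positions": joint angles; "joint_vel": joint speeds; "joint_torque": joint torques, N m; "ee_pos": TCP position; "eef_rot": TCP orientation; "ft_force": force on the tool from outside, world axes, zero at the start; "torque": the same for the moment, N m; "width": finger opening in m; "grip_force": force on a finger pad.
Only numpy, scipy, OpenCV 4.12 (cv2) and the standard library are available. Lean on these libraries where they do the work, as an engineer would, in place of code of your own. Each camera call takes 0.05 s, during which the arm holds its last target. There are 200 camera calls.

## Task

Press the orange release bar down with a fingertip to sink the spring stop pin, and while it is down push the blue reagent shuttle by its lug along the lane, over the pin and up to the end stop; then let go so that the pin springs up behind the shuttle and locks it. The four dropper bottles ride along standing in their wells: do not touch or lift them, and leave everything else on the bench where it is.

Things in the scene. Friction and masses are not known exactly. Their poses are not given: they have to be found in the camera images.
- station: Grey aluminium slide station fixed to the worktop, 149 x 228 mm, deck top 30 mm high. Origin on the worktop under the middle of the lane; +y is the way the shuttle must travel, the -x side (towards the robot) carries the orange release bar, z is up. Turned up to 0.3 rad. A dark end stop crosses the lane's +y end. With shuttle and bottles nothing on it is over 102 mm high.
- release_bar (a joint): How far the spring-loaded release bar and stop pin (one rigid part) are pressed down, m: 0 up, 0.016 fully down. The pin clears the shuttle's underside from about 0.009 down. The spring takes about 3 N at first and 7 N at the bottom, and lifts the bar when it is let go unless the shuttle stands over the pin.
- pin_top (a point): Top of the square steel stop pin, 12 mm wide, on the lane's centre line, 10 mm proud of the lane floor and 40 mm above the worktop when up. It blocks the parked shuttle, whose front is 4 mm behind it; moves down with the bar.
- bar_top (a point): Point on top of the orange release bar, on its centre line, 68 mm above the worktop when up, 40 mm behind (station -y) the push face of the parked shuttle's lug. Axes as the station's. The bar is 36 mm wide (x) and runs along y from 32 mm behind this point to 158 mm ahead of it, so a fingertip can hold it down and slide along it for the whole travel.
- shuttle (a joint): Travel of the blue shuttle (72 x 80 mm) along station +y, m: 0 parked, 0.100 against the end stop. With the pin up it is blocked at about 0.004; from about 0.096 the pin is free to rise behind it and locks it. Sliding friction about 1.5 N.
- lug_face (a point): Centre of the rear (-y) face of the shuttle's blue push lug, the face to push towards station +y. The lug is a cross arm 66 mm long (x), 10 mm thick (y), from 72 to 94 mm above the worktop, so it passes 4 mm over the raised bar; this point is over the bar's centre line, 83 mm above the worktop. Moves with the shuttle; axes as the station's.
- serum_1: One of four white dropper bottles with red caps, 23 mm across, 56 to 63 mm tall, standing loose in one of the shuttle's four 12 mm deep round wells (which bottle stands in which well varies); origin at its underside, 37 mm above the worktop; z up. To be left untouched.
- serum_3: One of four white dropper bottles with red caps, 23 mm across, 56 to 63 mm tall, standing loose in one of the shuttle's four 12 mm deep round wells (which bottle stands in which well varies); origin at its underside, 37 mm above the worktop; z up. To be left untouched.
- serum_4: One of four white dropper bottles with red caps, 23 mm across, 56 to 63 mm tall, standing loose in one of the shuttle's four 12 mm deep round wells (which bottle stands in which well varies); origin at its underside, 37 mm above the worktop; z up. To be left untouched.
- serum_6: One of four white dropper bottles with red caps, 23 mm across, 56 to 63 mm tall, standing loose in one of the shuttle's four 12 mm deep round wells (which bottle stands in which well varies); origin at its underside, 37 mm above the worktop; z up. To be left untouched.
- timer: Bystander: small white kitchen-type timer with three buttons, 68 x 64 x 20 mm; origin at its underside.
- marker: Bystander: black marker pen lying down, 134 mm long, 12 mm thick; origin at its underside.
- slide_box: Bystander: blue-grey slide box, 95 x 105 x 37 mm; origin at its underside.
- jar_blue: Bystander: white specimen jar with blue-grey lid, 61 mm across, 76 mm tall; origin at its underside.
- gauze_pack: Bystander: white gauze pack, 35 x 35 x 21 mm; origin at its underside.

How it is judged:
On the way, in this order (a step that is already met when the one before it is completed fails the run):
1. the release bar is pressed down while the shuttle is still parked (value of joint release_bar above 0.008 m and value of joint shuttle below 0.012 m), for 0.03 s.
2. the shuttle slides over the sunken pin (value of joint release_bar above 0.007 m and value of joint shuttle above 0.02 m), for 0.05 s.
At the end, for the whole second after the job is handed in: The shuttle is at the end stop (travel above 94.5 mm of 100), the release bar and pin are up again behind it (pressed less than 3 mm), and all four bottles stand upright (within 0.2 rad) in the shuttle's wells, not raised more than 6 mm (value of joint shuttle above 0.0945 m and value of joint release_bar below 0.003 m and velocity of joint shuttle below 0.01 m/s and angle between each of serum_1, serum_3, serum_4, serum_6's own z axis and vertical below 0.2 rad and z of each of serum_1, serum_3, serum_4, serum_6 in the frame of station below 0.043 m and y of each of serum_1, serum_3, serum_4, serum_6 in the frame of station above 0 m); the robot touches nothing.
It fails at once if a bottle is touched by the robot (contact force between any of the fingers, the arm and serum_1 above 0.5 N or contact force between any of the fingers, the arm and serum_3 above 0.5 N or contact force between any of the fingers, the arm and serum_4 above 0.5 N or contact force between any of the fingers, the arm and serum_6 above 0.5 N).
It fails at once if a bottle is lifted out of its well or tipped over (z of any of serum_1, serum_3, serum_4, serum_6 in the frame of station above 0.052 m or angle between any of serum_1, serum_3, serum_4, serum_6's own z axis and vertical above 0.4 rad).
It fails at once if the shuttle is forced through the raised pin (value of joint shuttle between 0.015 and 0.09 m and value of joint release_bar below 0.004 m).
It fails at once if another thing on the bench is moved more than 20 mm (distance of any of timer, marker, slide_box, jar_blue, gauze_pack from where it was at the start of the episode above 0.02 m).
It also fails if it takes over 40 s, if anything falls off the work surface, if the arm or the gripper's body presses on something with over 40 N, if the wrist force passes 120 N, or if a joint passes its speed limit or range.

## Working session

There is one attempt and no reset: what is moved stays moved. The work goes in short steps, Python scripts to look and compute and a tool call to move; the robot and the scene stay as the last step left them, time stands still between calls to the robot, and variables do not carry over. Pictures are saved under pics/ and viewed, at most 10 in all, crops included, and the job is handed in when it is done.

Besides the shell and the picture viewer there is one more tool, called after "Request:" in YAML: its name, and indented under it one key for each argument. carry_out: Moves the arm, as the interface text tells. Its arguments: {"type":"object","properties":{"moves":{"type":"array","items":{"type":"array","items":{"type":"number"}}},"fingers":{"type":"number"},"force":{"type":"number"}},"required":["moves"]}

```bash
mkdir -p pics
python3 - <<'E'
from bench import read_state, viewer, r
import cv2,numpy as np
s=read_state();print(s['time'],s['ee_pos'],s['eef_rot'],s['width'],r.finger_overhang,s['ft_force'])
for n in('side','top'):
    c=viewer.camera(n);np.savez(f'{n}0.npz',**c)
    print(n,c['fx'],c['fy'],c['cx'],c['cy'],c['xyz'],c['orientation'])
    cv2.imwrite(f'pics/{n}0.png',c['pixels'][:,:,::-1])
E
```

```text
0.0 [ 0.20703089 -0.58931776  0.23576482] [ 9.85763526e-01  1.68136190e-01 -1.39996467e-04 -6.87027070e-04] 0.08668154213624733 0.014 [-0.18843573  0.07213525  0.39895158]
side 464.39474283392894 464.39474283392894 273.9288674098805 205.6750590683909 [ 0.05116037 -0.96057907  0.70330849] [ 0.8441366  -0.17796643  0.11825908 -0.49170737]
top 523.7921000192788 523.7921000192788 273.64720650029886 203.72572910780084 [-0.11912826  0.02295812  1.64613091] [-0.68455718  0.70402631 -0.13363616  0.13367796]
```

View pics/side0.png

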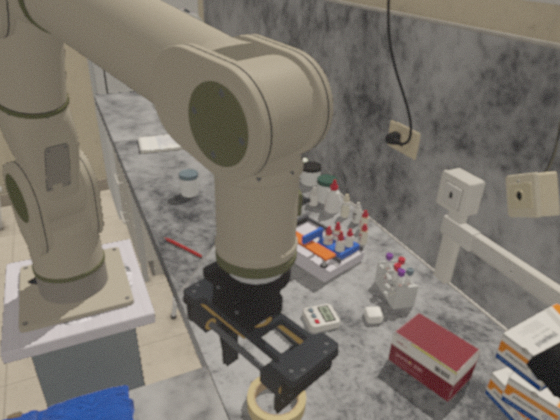

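View pics/top0.png

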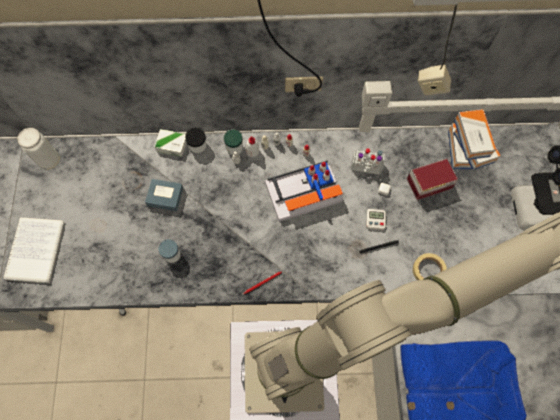

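The top view shows the station at about (305,190). The orange bar runs from (288,205) to (342,190), with the blue shuttle and its red-capped bottles at the right end (320,175). Travel is toward image left (+y). Next I'll measure the bar and the lug.

```bash
cat > h.py <<'E'
import numpy as np,cv2
from scipy.spatial.transform import Rotation as R
def cloud(c):
    z=c['range_z'];v,u=np.indices(z.shape)
    p=np.stack([(u-c['cx'])/c['fx']*z,(v-c['cy'])/c['fy']*z,z],-1)
    return p@R.from_quat(c['orientation']).as_matrix().T+c['xyz']
def masks(c):
    h=cv2.cvtColor(np.ascontiguousarray(c['pixels']),cv2.COLOR_RGB2HSV).astype(int);H,S,V=h[...,0],h[...,1],h[...,2]
    return (H>5)&(H<16)&(S>170)&(V>120),(H>100)&(H<125)&(S>150)&(V>60)
E
python3 - <<'E'
from h import *
for n in('top','side'):
    c=dict(np.load(f'{n}0.npz'));P=cloud(c);o,b=masks(c)
    roi=(P[...,0]>.3)&(P[...,0]<.75)&(np.abs(P[...,1])<.3)&(P[...,2]>.02)&(P[...,2]<.2)
    A=P[o&roi&(abs(P[...,2]-.068)<.006)]
    print(n,len(A))
    if len(A)<20: continue
    rc=cv2.minAreaRect((A[:,:2]*1000).astype(np.float32));print('bar rect',rc,cv2.boxPoints(rc).round(1).tolist(),np.median(A[:,2]))
    B=P[b&roi];print('blue z hist',np.histogram(B[:,2],bins=np.arange(.02,.12,.01))[0])
    L=B[(B[:,2]>.085)&(B[:,2]<.101)];
    rc=cv2.minAreaRect((L[:,:2]*1000).astype(np.float32));print('lug',len(L),rc,cv2.boxPoints(rc).round(1).tolist(),np.median(L[:,2]))
    v,u=np.where(roi&(o|b));
    im=c['pixels'][v.min()-25:v.max()+25,u.min()-25:u.max()+25,::-1]
    print(u.min()-25,v.min()-25); cv2.imwrite(f'pics/{n}crop.png',cv2.resize(im,None,fx=5,fy=5,interpolation=cv2.INTER_CUBIC)[:600,:800])
E
```

```text
top 434
bar rect ((531.4220581054688, -116.67874145507812), (36.32903289794922, 185.5538787841797), 17.373178482055664) [[486.3999938964844, -33.599998474121094], [541.7999877929688, -210.60000610351562], [576.5, -199.8000030517578], [521.0999755859375, -22.700000762939453]] 0.06754170748973454
blue z hist [  3  12 118  63   2   2  16  43   1]
lug 54 ((549.0958862304688, -128.66854858398438), (67.89431762695312, 8.935717582702637), 14.979442596435547) [[515.0999755859375, -133.10000610351562], [517.5, -141.8000030517578], [583.0, -124.19999694824219], [580.7000122070312, -115.5999984741211]] 0.09306289547924551
261 139
side 222
bar rect ((539.2492065429688, -150.88710021972656), (31.995397567749023, 123.19843292236328), 18.086410522460938) [[504.8999938964844, -97.30000305175781], [543.2000122070312, -214.39999389648438], [573.5999755859375, -204.5], [535.2999877929688, -87.4000015258789]] 0.06811251693226145
blue z hist [ 0  0 32  8  0  2  5 24  0]
lug 27 ((550.5684204101562, -135.52838134765625), (59.14547348022461, 5.066493034362793), 19.07209014892578) [[521.7999877929688, -142.8000030517578], [523.4000244140625, -147.60000610351562], [579.2999877929688, -128.3000030517578], [577.7000122070312, -123.5]] 0.09271516535956548
272 203
```

View pics/topcrop.png

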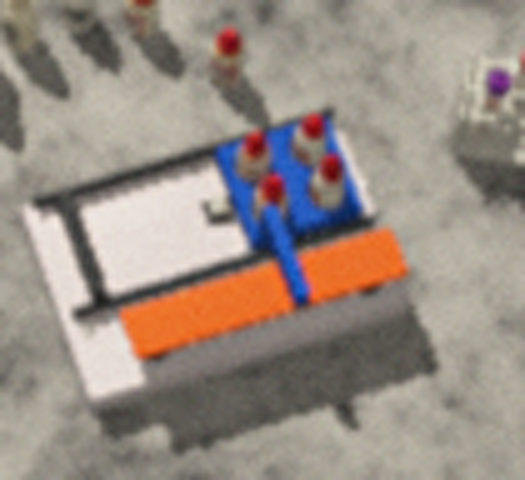

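The crop shows the station turned about 17°, with the lug crossing the bar at crop (285,265). The tool axes are already close to the station's. I'll check that the gripper body clears everything along the lane and compute the approach.

Run:
```python
from h import *
from bench import read_state
c=dict(np.load('top0.npz'));P=cloud(c)
a=.3;X=np.array([np.cos(a),np.sin(a)]);Y=np.array([-X[1],X[0]])
bt=np.array([.5315,-.1167])-.063*Y
print('bar_top',bt,'lug',bt+.04*Y)
q=P[...,:2]-bt;lx=q@X;ly=q@Y
for lo in np.arange(-.12,.25,.03):
    row=[]
    for x0 in np.arange(-.06,.08,.02):
        m=(lx>=x0)&(lx<x0+.02)&(ly>=lo)&(ly<lo+.03)&(P[...,2]<.4); row.append(int(1000*P[...,2][m].max()) if m.any() else -1)
    print(round(lo,2),row)
s=read_state();T=R.from_quat(s['eef_rot']).as_matrix();print(T.round(3))
print('yaw now',np.arctan2(T[1,0],T[0,0]))
d=np.array([*bt,.10+.014])-s['ee_pos'];print('tool-frame now',T.T@d/.04)
```

```text
bar_top [ 0.55011777 -0.1768862 ] lug [ 0.53829696 -0.13867274]
-0.12 [11, 9, 8, 5, 8, 14, 60, 60]
-0.09 [7, 8, 8, 10, 5, 10, 10, 6]
-0.06 [7, 23, 67, 64, 43, 38, 33, 32]
-0.03 [13, 32, 77, 75, 45, 102, 101, 96]
0.0 [5, 33, 75, 75, 61, 82, 90, 94]
0.03 [6, 97, 101, 98, 97, 96, 93, 102]
0.06 [7, 39, 74, 74, 49, 41, 44, 47]
0.09 [8, 32, 74, 75, 48, 43, 38, 38]
0.12 [6, 37, 76, 72, 49, 44, 36, 37]
0.15 [11, 33, 79, 75, 43, 58, 55, 58]
0.18 [8, 34, 39, 35, 37, 41, 37, 35]
0.21 [9, 9, 6, 7, 8, 13, 6, 4]
0.24 [6, 10, 11, 9, 7, 10, 9, 13]
[[ 0.943  0.331 -0.   ]
 [ 0.331 -0.943  0.001]
 [-0.    -0.001 -1.   ]]
yaw now 0.33782121569425283
tool-frame now [11.5109118  -6.88246889  3.05384006]
```

Request:
carry_out:
  moves:
    - [0.8,-0.48,0,0,0,0.27]
    - [0.8,-0.48,0,0,0,0]
    - [0.8,-0.48,0,0,0,0]
    - [0.8,-0.48,0,0,0,0]
    - [0.8,-0.48,0,0,0,0]
    - [0.8,-0.48,0,0,0,0]
    - [0.8,-0.48,0,0,0,0]
    - [0.8,-0.48,0,0,0,0]
    - [0.8,-0.48,0,0,0,0]
    - [0.8,-0.48,0,0,0,0]
    - [0.8,-0.48,0,0,0,0]
    - [0.8,-0.48,0,0,0,0]
    - [0.8,-0.48,0,0,0,0]
    - [0.8,-0.48,0,0,0,0]
    - [0,0,0,0,0,0]
    - [0,0,0,0,0,0]
  fingers: 0
  force: 20

```text
time: 2.1
ee_pos: [0.5541, -0.2002, 0.2361]
eef_rot: [0.989, 0.149, -0.0, 0.0]
ft_force: [-0.4, -0.5, -0.4]
width: 0.0009
grip_force: 0.0
```

```bash
cat > g.py <<'E'
from h import *
from bench import read_state
s=read_state();T=R.from_quat(s['eef_rot']).as_matrix()
print(s['time'],s['ee_pos'],s['ft_force'],s['width'],'yaw',np.arctan2(T[1,0],T[0,0]));print(T.round(3))
d=np.array([.5501,-.1769,.09+.014])-s['ee_pos'];print('tool units',T.T@d/.04,'turn z',(np.arctan2(T[1,0],T[0,0])-.3)/np.radians(8))
E
python3 g.py
```

```text
2.1 [ 0.55407628 -0.20021639  0.23614013] [-0.37972653 -0.50253674 -0.35135216] 0.0008899360957189178 yaw 0.2996387904686291
[[ 0.955  0.295 -0.001]
 [ 0.295 -0.955 -0.   ]
 [-0.001 -0.    -1.   ]]
tool units [ 0.08039822 -0.58625203  3.30342911] turn z -0.0025869727084311105
```

Request:
carry_out:
  moves:
    - [0.08,-0.58,0,0,0,0]
    - [0,0,0.8,0,0,0]
    - [0,0,0.8,0,0,0]
    - [0,0,0.8,0,0,0]
    - [0,0,0.6,0,0,0]
    - [0,0,0.3,0,0,0]
    - [0,0,0,0,0,0]

```text
time: 2.98
ee_pos: [0.5503, -0.1763, 0.1044]
eef_rot: [0.989, 0.149, -0.0, -0.0]
ft_force: [0.4, 0.4, 0.1]
width: 0.0004
grip_force: 0.0
```

```bash
python3 g.py
python3 - <<'E'
from bench import viewer
import cv2
a=viewer.camera('side')['pixels'][170:300,270:400,::-1];b=viewer.camera('top')['pixels'][130:260,240:370,::-1]
cv2.imwrite('pics/c1.png',cv2.resize(cv2.hconcat([a,b]),None,fx=3,fy=3,interpolation=cv2.INTER_CUBIC))
E
```

```text
2.975 [ 0.55031892 -0.17631675  0.10438388] [0.38803996 0.42443661 0.08477616] 0.00035108786375985166 yaw 0.29986700147179685
[[ 0.955  0.295 -0.001]
 [ 0.295 -0.955  0.   ]
 [-0.001 -0.    -1.   ]]
tool units [-0.00952927  0.01231761  0.00959884] turn z -0.000952531793436469
```

View pics/c1.png

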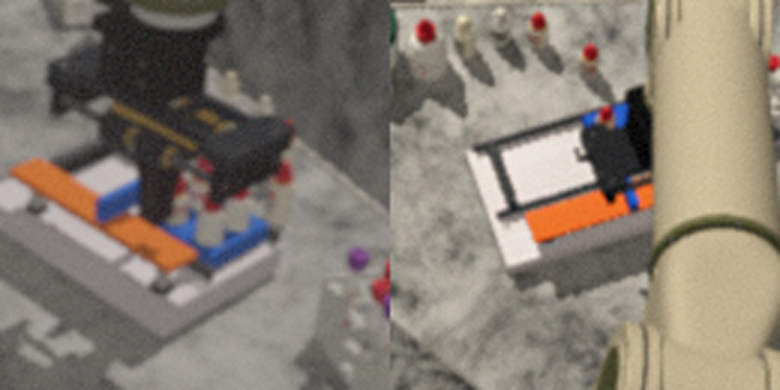

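The fingertip is over the bar behind the lug: (155,190) in the left half, with the lug at (120,200). I'll shift it slightly outward, away from the bottles, then press.

Request:
carry_out:
  moves:
    - [-0.08,0,0.3,0,0,0]
    - [0,0,0.2,0,0,0]
    - [0,0,0.15,0,0,0]
    - [0,0,0.15,0,0,0]
    - [0,0,0.1,0,0,0]
    - [0,0,0,0,0,0]
    - [0,0,0,0,0,0]

```text
time: 3.95
ee_pos: [0.5474, -0.1776, 0.0686]
eef_rot: [0.989, 0.149, -0.0, 0.0]
ft_force: [-5.2, -0.9, 5.3]
width: 0.0
grip_force: 2.7
```

```bash
python3 g.py
```

```text
3.95 [ 0.54741361 -0.1775959   0.06863112] [-5.19039752 -0.89012526  5.25412715] 8.585569847367074e-06 yaw 0.29994416141978825
[[ 0.955  0.295 -0.001]
 [ 0.295 -0.955 -0.   ]
 [-0.001  0.    -1.   ]]
tool units [ 0.0685859   0.00328265 -0.88427757] turn z -0.00039991437251694326
```

Run:
```python
from h import *
from bench import viewer
c=viewer.camera('side');P=cloud(c);o,b=masks(c)
roi=(P[...,0]>.3)&(P[...,0]<.75)&(np.abs(P[...,1])<.3)&(P[...,2]>.02)&(P[...,2]<.2)
print('bar z',np.percentile(P[o&roi][:,2],[25,50,75]))
a=c['pixels'][185:275,280:400,::-1]
cv2.imwrite('pics/c2.png',cv2.resize(a,None,fx=6,fy=6,interpolation=cv2.INTER_CUBIC))
```

```text
bar z [0.05322523 0.05414388 0.05511164]
```

View pics/c2.png

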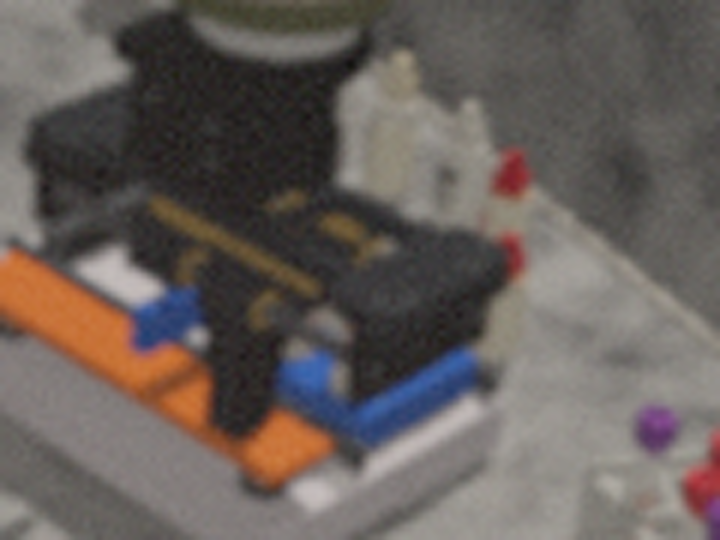

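The bar is down about 14 mm and the finger stands at (240,380), between the lug (165,315) and the bar's rear end. I'll start sliding gently.

Request:
carry_out:
  moves:
    - [0,-0.1,0,0,0,0]
    - [0,-0.1,0,0,0,0]
    - [0,-0.1,0,0,0,0]
    - [0,-0.1,0,0,0,0]
    - [0,0,0,0,0,0]

```text
time: 4.62
ee_pos: [0.5444, -0.1625, 0.0696]
eef_rot: [0.989, 0.149, 0.001, 0.001]
ft_force: [0.2, -1.4, 5.1]
width: 0.0008
grip_force: 2.6
```

Request:
carry_out:
  moves:
    - [0,-0.08,0.03,0,0,0]
    - [0,-0.08,0,0,0,0]
    - [0,-0.08,0,0,0,0]
    - [0,-0.1,0,0,0,0]
    - [0,-0.1,0,0,0,0]
    - [0,-0.1,0,0,0,0]
    - [0,-0.12,0,0,0,0]
    - [0,-0.12,0,0,0,0]
    - [0,-0.12,0,0,0,0]
    - [0,0,0,0,0,0]

```text
time: 5.88
ee_pos: [0.5339, -0.1283, 0.0684]
eef_rot: [0.989, 0.149, 0.002, 0.001]
ft_force: [2.1, -2.8, 5.5]
width: 0.0006
grip_force: 3.2
```

```bash
cat > m.py <<'E'
from h import *
from bench import viewer,read_state
s=read_state();Y=np.array([-np.sin(.3),np.cos(.3)]);bt=np.array([.5501,-.1769])
print('tip y',(s['ee_pos'][:2]-bt)@Y, s['ee_pos'],s['ft_force'])
for n in('side','top'):
    c=viewer.camera(n);P=cloud(c);o,b=masks(c)
    roi=(P[...,0]>.3)&(P[...,0]<.75)&(np.abs(P[...,1])<.3)&(P[...,2]>.02)&(P[...,2]<.2)
    print(n,'bar z',np.median(P[o&roi][:,2]))
    L=P[b&roi&(P[...,2]>.085)&(P[...,2]<.1)]
    q=(L[:,:2]-bt)@Y;print('lug y',len(q),np.percentile(q,[5,50,95]) if len(q) else '')
    cv2.imwrite(f'pics/m_{n}.png',cv2.resize(c['pixels'][130:280,240:400,::-1],None,fx=4,fy=4,interpolation=cv2.INTER_CUBIC))
E
python3 m.py
```

```text
tip y 0.05118682975598832 [ 0.5338689  -0.12834097  0.06841481] [ 2.08940256 -2.82798755  5.482675  ]
side bar z 0.05414855944840363
lug y 4 [0.06476885 0.06554566 0.0672836 ]
top bar z 0.053286958409684115
lug y 0
```

Request:
carry_out:
  moves:
    - [0,-0.1,0,0,0,0]
    - [0,-0.12,0,0,0,0]
    - [0,-0.12,0,0,0,0]
    - [0,-0.12,0,0,0,0]
    - [0,-0.12,0,0,0,0]
    - [0,-0.12,0,0,0,0]
    - [0,-0.12,0,0,0,0]
    - [0,-0.12,0,0,0,0]
    - [0,-0.12,0,0,0,0]
    - [0,-0.12,0,0,0,0]
    - [0,-0.12,0,0,0,0]
    - [0,-0.12,0,0,0,0]
    - [0,-0.12,0,0,0,0]
    - [0,-0.08,0,0,0,0]
    - [0,0,0,0,0,0]

```text
time: 7.85
ee_pos: [0.5149, -0.0663, 0.0684]
eef_rot: [0.989, 0.149, 0.002, 0.001]
ft_force: [2.3, -4.1, 5.8]
width: 0.0008
grip_force: 3.2
```

```bash
python3 m.py
```

```text
tip y 0.11608520832472374 [ 0.51488464 -0.06628101  0.0684137 ] [ 2.28385852 -4.06485313  5.80220349]
side bar z 0.05392347845109885
lug y 3 [0.12852161 0.13005038 0.13125572]
top bar z 0.05389380771494112
lug y 0
```

Request:
carry_out:
  moves:
    - [0,-0.08,0,0,0,0]
    - [0,-0.06,0,0,0,0]
    - [0,-0.05,0,0,0,0]
    - [0,0,0,0,0,0]

```text
time: 8.45
ee_pos: [0.5127, -0.0593, 0.0684]
eef_rot: [0.989, 0.149, 0.002, 0.001]
ft_force: [2.6, -3.5, 5.4]
width: 0.0007
grip_force: 3.3
```

Request:
carry_out:
  moves:
    - [0,-0.04,0,0,0,0]
    - [0,0,0,0,0,0]

```text
time: 8.7
ee_pos: [0.5123, -0.0578, 0.0684]
eef_rot: [0.989, 0.149, 0.002, 0.001]
ft_force: [2.1, -4.3, 5.9]
width: 0.0001
grip_force: 3.4
```

Request:
carry_out:
  moves:
    - [0,-0.04,0,0,0,0]
    - [0,0,0,0,0,0]

```text
time: 8.95
ee_pos: [0.5119, -0.0567, 0.0684]
eef_rot: [0.989, 0.149, 0.002, 0.001]
ft_force: [3.2, -4.9, 4.2]
width: 0.0003
grip_force: 5.1
```

Request:
carry_out:
  moves:
    - [0,-0.05,0,0,0,0]
    - [0,0,0,0,0,0]

```text
time: 9.2
ee_pos: [0.5118, -0.0564, 0.0685]
eef_rot: [0.989, 0.148, 0.002, 0.002]
ft_force: [6.3, -11.4, 2.1]
width: 0.0
grip_force: 7.5
```

Request:
carry_out:
  moves:
    - [0,-0.05,0,0,0,0]
    - [0,0,0,0,0,0]

```text
time: 9.45
ee_pos: [0.5118, -0.0562, 0.0686]
eef_rot: [0.989, 0.148, 0.003, 0.003]
ft_force: [9.3, -17.2, -0.9]
width: 0.0004
grip_force: 10.3
```

```bash
python3 m.py
```

```text
tip y 0.12661843689178104 [ 0.51175965 -0.05622201  0.06858118] [  9.26445792 -17.18180264  -0.86580133]
side bar z 0.05411748831053986
lug y 2 [0.13777752 0.13963833 0.14149914]
top bar z 0.05398075279551007
lug y 0
```

The shuttle is against the end stop: force has risen to 17 N and the tip no longer advances. I'll unload the push, then lift straight up.

Request:
carry_out:
  moves:
    - [0,0.1,0,0,0,0]
    - [0,0.03,0,0,0,0]
    - [0,0,-0.1,0,0,0]
    - [0,0,-0.15,0,0,0]
    - [0,0,-0.2,0,0,0]
    - [0,0,-0.3,0,0,0]
    - [0,0,-0.6,0,0,0]
    - [0,0,-1,0,0,0]
    - [0,0,-1,0,0,0]
    - [-1,0,0,0,0,0]
    - [-1,0,0,0,0,0]
    - [-1,0,0,0,0,0]
    - [0,0,0,0,0,0]
    - [0,0,0,0,0,0]

```text
time: 11.3
ee_pos: [0.396, -0.0918, 0.2017]
eef_rot: [0.989, 0.15, 0.0, 0.0]
ft_force: [0.1, -1.0, 0.7]
width: 0.0003
grip_force: 0.0
```

```bash
python3 m.py
```

```text
tip y 0.12684044330733346 [ 0.39603934 -0.09178611  0.20173977] [ 0.07722987 -0.99126961  0.6762806 ]
side bar z 0.06819107693760518
lug y 28 [0.13763182 0.14028644 0.14250066]
top bar z 0.06621439958268238
lug y 52 [0.14119176 0.14565759 0.14955427]
```

View pics/m_side.png

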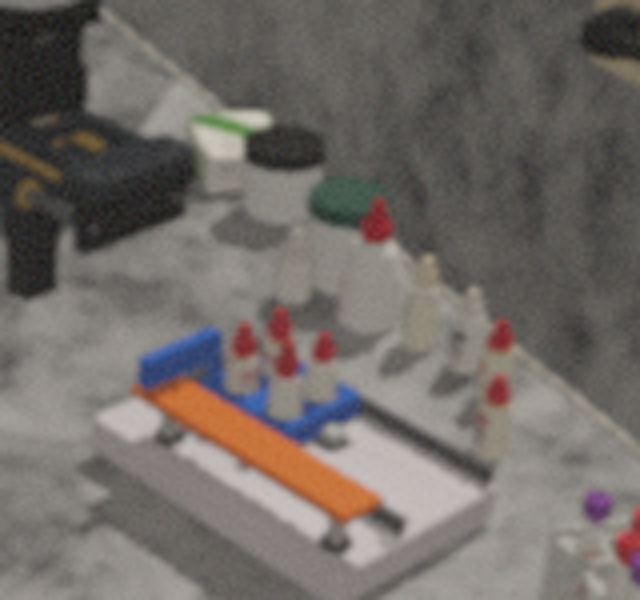

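The shuttle is at the far end, with the lug at (180,360) and the four bottles upright at (285,365). The bar is back up (z 0.068) and the pin shows behind the shuttle at (335,432). The arm is clear, so I'm handing in.

```bash
python3 -c "
from bench import r
print(r.close_job())"
```

```text
the job is handed in; nothing more can be done
None
```

The job is handed in: the shuttle is at the end stop with the bar and pin up behind it, all four bottles are standing in their wells, and the arm is clear; no verdict was returned.

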